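# Pack the jar gift crate

### The job

Pack the empty divided crate as a gift set: stand the large, the six-sided and the mini lidded jar upright in its compartments, the large one in the largest, the six-sided one in the middle and the mini one in the smallest, and set the short-handled scoop mouth up in the long slot with its handle along the slot. The jars are glass: keep them upright and set them down rather than dropping them. Leave the jars without lids and the long-handled scoop standing where they are.

Things in the scene. Friction and masses are not known exactly. Their poses are not given: they have to be found in the camera images.
- crate: empty wooden crate, fixed, left or right, 162 (x) x 238 (y) x 34 high; walls and floor 6 thick, inner floor at z 6. Origin: centre of underside. Compartments in its own x, y: long slot (robot's side) x -75 to -13, y -113 to 113; row at x -7 to 75: largest y -113 to -27 (centre 34, -70), middle y -21 to 49 (centre 34, 14), smallest y 55 to 113 (centre 34, 84). Yaw within 12 degrees of 0
- full_crate: an identical crate, fixed, already packed with three pink jars and a scoop: finished work across the table from the empty one, up to 106 high. Origin: centre of its underside
- large_jar: large closed round jar, matt pale-green painted glass, gold screw lid on: body 64 diameter from the table up to 74, sloping in to the lid, 56 diameter, at height 84 to 100. About 0.26 to 0.44 kg. Origin: centre of its underside, z up.
- hex_jar: six-sided closed honey jar, matt pale-green painted glass, gold lid on: hexagonal body 48 across the flats (55 across the corners), 54 high; round lid 44 diameter, at height 58 to 74. A pair of flats faces along its own +x and -x, the other pairs at 60 degree steps. About 0.14 to 0.25 kg. Origin: centre of its underside, z up.
- mini_jar: mini closed round jar, matt pale-green painted glass, gold lid on: body 42 diameter, lid 40 diameter at height 43 to 56, total height 56. About 0.08 to 0.13 kg. Origin: centre of its underside, z up.
- large_open: look-alike: the large jar without its lid, open mouth with dark inside, 64 diameter, 96 high. Origin: centre of its underside, z up.
- hex_open: look-alike: the six-sided jar without its lid, open mouth, 48 across the flats, 70 high. Origin: centre of its underside, z up.
- mini_open: look-alike: the mini jar without its lid, open mouth, 42 diameter, 53 high. Origin: centre of its underside, z up.
- short_scoop: short-handled wooden scoop: open round cup 44 diameter, 38 high, standing mouth up; from its rim a flat level handle, 12 wide and 7 thick (height 31 to 38), along the scoop's own +x, its round end (18 wide) reaching 110 from the cup's centre. 45 g. Origin: centre of the cup's underside, z up
- long_scoop: look-alike: the same cup with a long handle reaching 195 from the cup's centre along its own +x. Origin: centre of the cup's underside, z up

How it is judged:
By the outcome, as a careful person would: the job done as asked, in the order asked, and still so for the second after the job is handed in, with the robot touching nothing.
It also fails if it takes over 104 s, if anything falls off the work surface, if the arm or the gripper's body presses on something with over 40 N, if the wrist force passes 120 N, or if a joint passes its speed limit or range.

### The arm

A 6-joint arm with a two-finger parallel gripper is mounted at the origin on the work surface. World frame = base frame: x ahead of the robot, y to its left, z up, the work surface at z = 0. Lengths are in m, angles in rad, forces in N, time in s.
With the tool pointing down it reaches from about 0.3 to 0.875 m from the base axis. Payload 6.4 kg.
Tool frame: the origin (TCP) lies at the very end of the fingers, on their centre line; the grasp point (between the pads) lies 19 mm behind it; z points along the fingers, y is the line along which they close (so a half turn about z gives the same grasp; the last joint's range is limited). The gripper opens to 85 mm and grips with 20 to 120 N. Pads are 22 mm wide; open, the fingers measure 114 mm over their backs; the gripper's body (76 mm by 85 mm) begins 54 mm behind the grasp point. The pads swing forward as they close: fully open they stand 13 mm farther back than shut.
Start: joints at [-1.379, 0.181, 1.607, -0, 1.354, -0.206], TCP at [0.223, -0.53, 0.231] pointing down, gripper open.
Joint ranges: [-2.99, 2.99], [-0.89, 2.07], [0.3, 2.58], [-1.14, 4.28], [0, 2.63], [-3.12, 3.12]. Speed limits (rad/s): [2.57, 2.57, 3.01, 3.14, 3.14, 3.14].

### API

Orientations are given as a unit quaternion [w, x, y, z].
In Python, from bench import ctrl gives the robot as it stands.
- The arm moves only by the tool jog_arm, never from a script. Its argument "series" is a list that holds one entry, the list of rows, each a list of 7 numbers: the shift along the tool's x, y, z in mm, then the turn, a rotation vector about the tool's x, y, z in rad, then the finger opening in mm, from 0 to 85.4. In form: [[[tx, ty, tz, rx, ry, rz, gripper], ...]]. A call has exactly 10 rows; each row shifts and turns the commanded pose from where the row before left it, along the tool's axes as they then stand; what a row does not reach is not made up. A row lasts 1/10 s, in which the tool goes at most 50 mm and 8.59 degrees, less where a joint would pass 70% of its speed; a pose out of reach is approached as far as the arm can. A call with a gripper value outside its range is refused whole. The fingers move at their own pace and stop on an object; the grip force is fixed at half the most. Time passes only in rows, so rows that do not move let the fingers close, or fill a call up. It gives the time, the measured TCP pose, the force, the opening and the grip force at its end, in the units of the state.
- ctrl.get_obs(): the state, without advancing time (a new reading comes with each control period).
- ctrl.camera(name): name is "scene" or "top" or "wrist"; returns a dict with "frame" (384x512x3 uint8, blue, green, red), "z_map" (384x512 float32, m along the optical axis (not along the pixel's ray), 0 where there is no reading), "fx", "fy", "cx", "cy" (pixels), "k1" (the pictures are not rectified: a ray, as slopes to the right and down, at radius r is drawn at 1 + k1 r^2 times it, then the intrinsics apply), "xyz" and "rotation" of the camera in the world. Camera axes: x right, y down, z forward; pixel columns grow to the right and rows downward; lengths in m; the calibration is good to about 2 mm. A picture is of the moment at which its call begins.
- ctrl.hand_in(): hands the job in; it is judged then, once.
The state is a dict: "time_s": time; "q": joint angles; "dq": joint speeds; "joint_efforts": joint torques, N m; "eef_pos": TCP position; "eef_rot": TCP orientation; "wrist_force": force on the tool from outside, world axes, zero at the start; "torque": the same for the moment, N m; "opening": opening from 0.0 (shut) to 1.0 (fully open); "grasp_force": force on a finger pad.
Only numpy, scipy, OpenCV 4.12 (cv2) and the standard library are available. Lean on these libraries where they do the work, as an engineer would, in place of code of your own. Each camera call takes 0.05 s, during which the arm holds its last target. There are 200 camera calls.

## Working session

There is one attempt and no reset: what is moved stays moved. The work goes in short steps, Python scripts to look and compute and a tool call to move; the robot and the scene stay as the last step left them, time stands still between calls to the robot, and variables do not carry over. Pictures are saved under pics/ and viewed, at most 14 in all, crops included, and the job is handed in when it is done.

Besides the shell and the picture viewer there is one more tool, called after "Emit:" by a JSON object that holds its "name" and its "arguments", one argument or row to a line. jog_arm: Moves the arm, as the interface text tells. Its arguments: {"type":"object","properties":{"series":{"type":"array"}},"required":["series"]}

```bash
ls; mkdir -p pics; python3 - <<'E'
from bench import ctrl
import cv2,numpy as np
o=ctrl.get_obs();print(o)
for n in("top","scene"):
    c=ctrl.camera(n);np.savez(f"pics/{n}0.npz",**c);cv2.imwrite(f"pics/{n}0.png",c["frame"])
    print(n,{k:c[k] for k in c if k not in("frame","z_map")})
E
```

```text
pics
{'time_s': 0.0, 'q': array([-1.37928883e+00,  1.81538697e-01,  1.60799024e+00, -1.69102603e-05,
        1.35379458e+00, -2.06294751e-01]), 'dq': array([-0.00143183, -0.0005711 , -0.00012272, -0.00030583, -0.00031349,
        0.00124518]), 'joint_efforts': array([-8.37608059e-05, -4.44877267e+01, -3.51339054e+01, -3.59771011e-04,
        8.98838363e-03,  1.20761786e-05]), 'eef_pos': array([ 0.22265945, -0.52955056,  0.23039405]), 'eef_rot': array([-8.65467065e-04,  9.80283571e-01,  1.97593955e-01, -1.85642305e-06]), 'wrist_force': array([1.00468481e+00, 1.10722843e-04, 1.97605663e-01]), 'torque': array([-0.00088983,  0.00185433, -0.03662732]), 'grasp_force': 0.0, 'opening': 0.9980758325721772}
top {'fx': 394.93631786272834, 'fy': 394.93631786272834, 'cx': 262.99456939653544, 'cy': 191.03822515884292, 'k1': -0.008071126212355952, 'xyz': array([ 0.41058914, -0.01613289,  0.99146192]), 'rotation': array([ 0.05617327, -0.69587458,  0.71476023, -0.04148432])}
scene {'fx': 453.35279918154197, 'fy': 453.35279918154197, 'cx': 254.67844049313842, 'cy': 196.65781408231402, 'k1': 0.05566772114175216, 'xyz': array([1.00028961, 0.34316512, 0.90503471]), 'rotation': array([-0.13124691,  0.42944454,  0.85394918, -0.26291145])}
```

View pics/top0.png

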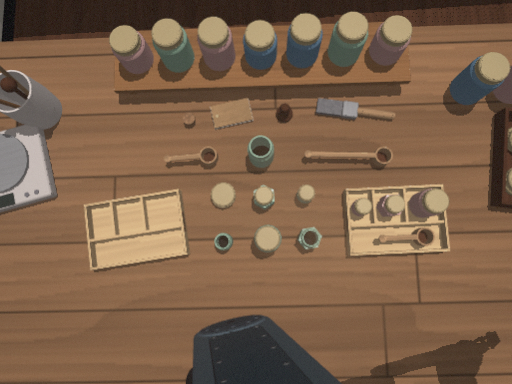

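View pics/scene0.png

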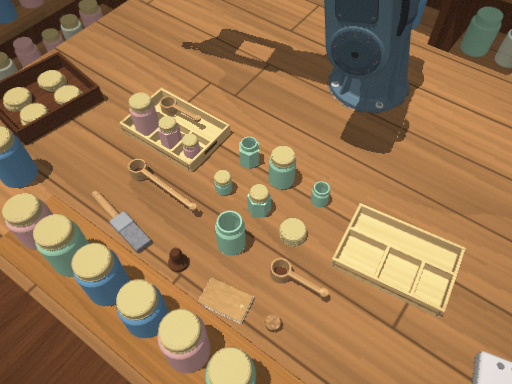

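The top view has world +x up and +y left. The closed jars are: large (267,238), hex (263,196), mini (306,193). The disc at (223,195) is a loose lid. The short scoop's cup is at (208,156) with its handle to the left, and the empty crate is centred near (136,230). Next I'll measure these.

```bash
cat > h.py <<'E'
import cv2,numpy as np
from scipy.spatial.transform import Rotation as R
def cloud(c):
    h,w=c["z_map"].shape
    u,v=np.meshgrid(np.arange(w),np.arange(h))
    K=np.array([[c["fx"],0,c["cx"]],[0,c["fy"],c["cy"]],[0,0,1]],float)
    p=cv2.undistortPoints(np.stack([u,v],-1).reshape(-1,1,2).astype(float),K,np.array([float(c["k1"]),0,0,0])).reshape(h,w,2)
    z=c["z_map"][...,None]
    P=np.concatenate([p*z,z],-1)
    q=c["rotation"];r=R.from_quat([q[1],q[2],q[3],q[0]])
    W=r.apply(P.reshape(-1,3)).reshape(h,w,3)+c["xyz"]
    W[c["z_map"]<=0]=np.nan
    return W
E
python3 - <<'E'
from h import *
c=np.load("pics/top0.npz");W=cloud(c);c2=np.load("pics/scene0.npz");V=cloud(c2)
print("table z",np.nanmedian(W[250:300,100:180,2]),np.nanmedian(W[95:125,380:420,2]))
def lid(u,v,h,r=16,n=""):
  for C in (W,):
    S=C[v-r:v+r,u-r:u+r].reshape(-1,3);S=S[abs(S[:,2]-h)<.006]
    (x,y),(a,b),t=cv2.minAreaRect((S[:,:2]*1000).astype(np.float32))
    print(n,len(S),S.mean(0).round(4),"rect",round(x),round(y),round(a),round(b))
lid(267,238,.1,n="large");lid(263,196,.074,n="hex");lid(306,193,.056,n="mini");lid(223,195,.01,n="loose")
lid(261,150,.096,n="lo");lid(310,238,.07,n="ho");lid(223,241,.053,n="mo")
# same from scene cam
for n,p,h in(("large",(267,238),.1),("hex",(263,196),.074),("mini",(306,193),.056)):
    m=np.nanmean(W[p[1]-3:p[1]+3,p[0]-3:p[0]+3],(0,1))
    S=V.reshape(-1,3);S=S[(abs(S[:,2]-h)<.006)&(np.hypot(*(S[:,:2]-m[:2]).T)<.04)];print("scene",n,len(S),S.mean(0).round(4))
# crate rim
S=W[180:280,70:200].reshape(-1,3);S=S[abs(S[:,2]-.034)<.006]
print("crate",len(S),cv2.minAreaRect((S[:,:2]*1000).astype(np.float32)))
S=W[180:280,340:455].reshape(-1,3);S=S[abs(S[:,2]-.034)<.004]
print("full",len(S),cv2.minAreaRect((S[:,:2]*1000).astype(np.float32)))
# scoop
S=W[140:175,160:222].reshape(-1,3);S=S[abs(S[:,2]-.037)<.007]
print("scoop",len(S),cv2.minAreaRect((S[:,:2]*1000).astype(np.float32)))
a=cv2.resize(c["frame"][135:260,155:330],None,fx=4.5,fy=4.5,interpolation=cv2.INTER_CUBIC);cv2.imwrite("pics/z.png",a)
E
```

```text
table z -0.0006941308910285993 -0.001436270646490767
large 462 [ 0.4277 -0.0046  0.0984] rect 429 -4 52 54
hex 262 [0.5286 0.0016 0.0723] rect 529 2 42 40
mini 206 [ 0.5347 -0.1005  0.0541] rect 535 -101 38 37
loose 13 [0.515  0.0959 0.0096] rect 516 97 13 47
lo 112 [0.6396 0.0071 0.0938] rect 640 7 52 52
ho 67 [ 0.4268 -0.1051  0.0678] rect 426 -105 37 37
mo 63 [0.4227 0.1012 0.0508] rect 423 101 34 35
scene large 365 [ 0.431  -0.0024  0.0996]
scene hex 256 [0.5317 0.004  0.0732]
scene mini 186 [ 0.5371 -0.098   0.0552]
crate 1221 ((459.7486267089844, 317.80047607421875), (161.74874877929688, 239.8214111328125), 7.639023780822754)
full 1066 ((467.0276184082031, -318.5263671875), (159.75894165039062, 239.8582305908203), 1.0791512727737427)
scoop 277 ((640.4840087890625, 179.8021240234375), (130.59515380859375, 41.080413818359375), 86.69569396972656)
```

View pics/z.png

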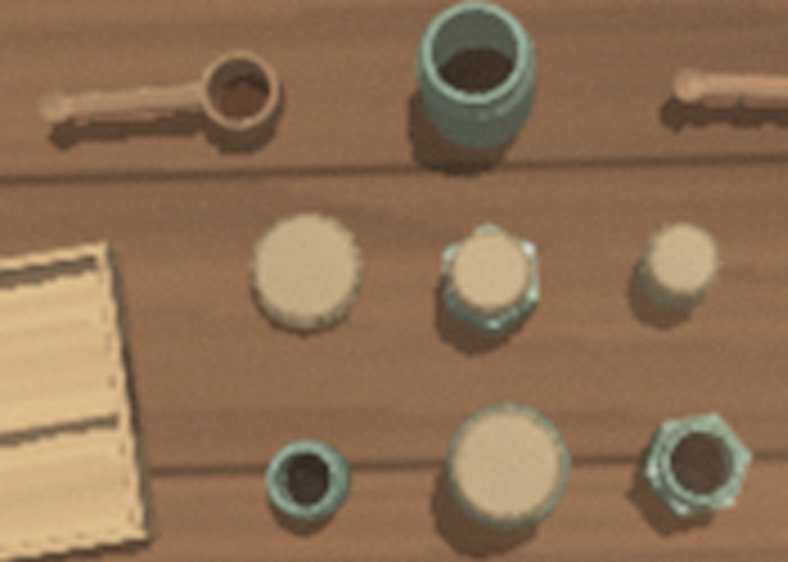

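```bash
python3 - <<'E'
from h import *
V=cloud(np.load("pics/scene0.npz"))
S=V.reshape(-1,3)
def rect(x,y,rad,h,t):
    s=S[(abs(S[:,2]-h)<t)&(np.hypot(S[:,0]-x,S[:,1]-y)<rad)]
    print(len(s),cv2.minAreaRect((s[:,:2]*1000).astype(np.float32)))
rect(.46,.318,.155,.034,.005);rect(.64,.18,.085,.036,.006)
E
```

```text
1768 ((459.2166748046875, 320.77557373046875), (167.07208251953125, 239.76060485839844), 7.734975337982178)
432 ((641.6033935546875, 183.00209045410156), (130.6973876953125, 44.01187515258789), 86.02132415771484)
```

Emit:
{"name": "jog_arm", "arguments": {
  "series": [
    [[0,0,0,0,0,0.133,85],[0,0,0,0,0,0.133,85],[0,0,0,0,0,0.132,85],[15,-38,0,0,0,0,85],[15,-38,0,0,0,0,85],[15,-38,0,0,0,0,85],[15,-38,0,0,0,0,85],[15,-38,0,0,0,0,85],[15,-38,0,0,0,0,85],[15,-38,0,0,0,0,85]]
  ]
}}

```text
time_s: 1.1
eef_pos: [0.328, -0.2624, 0.231]
eef_rot: [-0.0, 1.0, -0.0, -0.0]
wrist_force: [0.6, -0.5, -0.2]
opening: 0.998
grasp_force: 0.0
```

Emit:
{"name": "jog_arm", "arguments": {
  "series": [
    [[15,-38,0,0,0,0,85],[15,-38,0,0,0,0,85],[15,-38,0,0,0,0,85],[15,-38,0,0,0,0,85],[15,-38,0,0,0,0,85],[15,-38,0,0,0,0,85],[12,-35,0,0,0,0,85],[0,0,0,0,0,0,85],[0,0,0,0,0,0,85],[0,0,0,0,0,0,85]]
  ]
}}

```text
time_s: 2.1
eef_pos: [0.4296, -0.0017, 0.2311]
eef_rot: [0.0, 1.0, -0.0, -0.0]
wrist_force: [0.7, 0.0, 0.4]
opening: 0.994
grasp_force: 0.0
```

```bash
cat >> h.py <<'E'
def pose():
    from bench import ctrl
    o=ctrl.get_obs();q=o["eef_rot"];r=R.from_quat([q[1],q[2],q[3],q[0]]);m=r.as_matrix()
    print("t",round(o["time_s"],2),"pos",(o["eef_pos"]*1000).round(1),"yaw",np.degrees(np.arctan2(m[1,0],m[0,0])).round(2),"down",m[:,2].round(3),"open",round(o["opening"]*85.4,1),"gf",round(o["grasp_force"],1),"F",o["wrist_force"].round(1))
    return o,m
def go(x,y,z,yaw):
    o,m=pose();t=np.array([x,y,z])-o["eef_pos"]*1000
    a=np.degrees(np.arctan2(m[1,0],m[0,0]))
    r=R.from_euler("z",yaw,degrees=True).as_matrix()@np.diag([1,-1,-1])
    print("tool shift before turn",(m.T@t).round(1),"after turn",(r.T@t).round(1),"rotvec",R.from_matrix(m.T@r).as_rotvec().round(4))
E
python3 - <<'E'
from h import *
from bench import ctrl
pose()
c=ctrl.camera("wrist");np.savez("pics/w0.npz",**c);cv2.imwrite("pics/w0.png",c["frame"])
print(c["xyz"],c["rotation"])
E
```

```text
t 2.1 pos [429.6  -1.7 231.1] yaw -0.04 down [-0.001 -0.    -1.   ] open 84.9 gf 0.0 F [0.7 0.  0.4]
[ 0.50271796 -0.00208859  0.37435792] [-0.10332045 -0.69926046  0.69982691  0.10296596]
```

View pics/w0.png

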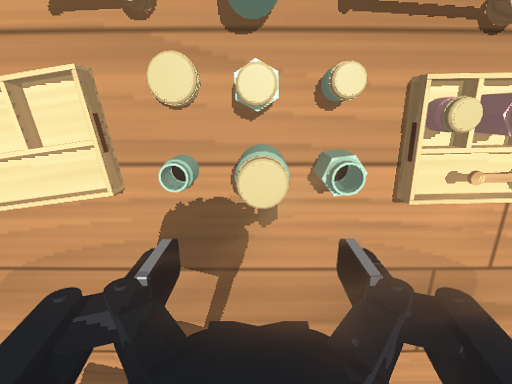

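The wrist view shows the large lid at (262,182), the hex at (256,83) with flats facing left and right, and the mini at (349,79). I'll measure the jars in this view too.

```bash
python3 - <<'E'
from h import *
c=np.load("pics/w0.npz");W=cloud(c)
for n,u,v,h in(("large",262,182,.1),("hex",256,83,.074),("mini",349,79,.056)):
    S=W[v-32:v+32,u-32:u+32].reshape(-1,3);S=S[abs(S[:,2]-h)<.005]
    r=cv2.minAreaRect((S[:,:2]*1000).astype(np.float32));print(n,len(S),S.mean(0).round(4),r)
S=W.reshape(-1,3);s=S[(abs(S[:,0]-.53)<.045)&(abs(S[:,1])<.045)&(S[:,2]>.047)&(S[:,2]<.0565)]
d=s[:,:2]-[.530,.002];print(len(s))
p=(s[:,:2]*1000).astype(np.float32);hull=cv2.convexHull(p)[:,0];print(hull.round(0).tolist())
# hex fit: best yaw minimizing area of 60deg-step bounding
def wid(a):
    return [np.ptp(p@[np.cos(a+k*np.pi/3),np.sin(a+k*np.pi/3)]) for k in range(3)]
b=min(np.radians(np.arange(0,60,1)),key=lambda a:sum(wid(a)));print(np.degrees(b),wid(b))
E
```

```text
large 2095 [ 0.4296 -0.0069  0.1008] ((428.0366516113281, -6.92146110534668), (54.00775146484375, 55.27580261230469), 89.48499298095703)
hex 1461 [ 5.296e-01 -5.000e-04  7.460e-02] ((529.5391845703125, -0.47821807861328125), (43.18004608154297, 42.92949676513672), 28.94133949279785)
mini 1100 [ 0.5355 -0.1012  0.0565] ((535.6332397460938, -101.7989730834961), (39.557613372802734, 38.613250732421875), 4.586302757263184)
254
[[557.0, 1.0], [556.0, 3.0], [544.0, 22.0], [542.0, 24.0], [540.0, 24.0], [523.0, 23.0], [515.0, 22.0], [514.0, 21.0], [509.0, 11.0], [502.0, -1.0], [502.0, -2.0], [506.0, -9.0], [515.0, -22.0], [516.0, -23.0], [517.0, -24.0], [518.0, -25.0], [524.0, -24.0], [543.0, -24.0], [544.0, -24.0], [545.0, -23.0], [548.0, -17.0], [554.0, -5.0], [556.0, -2.0], [557.0, -0.0]]
32.0 [np.float64(48.539365831184966), np.float64(48.1099374780289), np.float64(48.2756016353419)]
```

Emit:
{"name": "jog_arm", "arguments": {
  "series": [
    [[0,3,30,0,0,0,85],[0,0,30,0,0,0,85],[0,0,30,0,0,0,85],[0,0,30,0,0,0,85],[0,0,25,0,0,0,85],[0,0,20,0,0,0,85],[0,0,15,0,0,0,85],[0,0,15,0,0,0,85],[0,0,0,0,0,0,85],[0,0,0,0,0,0,85]]
  ]
}}

```text
time_s: 3.15
eef_pos: [0.4297, -0.005, 0.0365]
eef_rot: [-0.0, 1.0, -0.001, -0.0]
wrist_force: [0.2, 0.4, 0.3]
opening: 0.993
grasp_force: 0.0
```

Emit:
{"name": "jog_arm", "arguments": {
  "series": [
    [[0,0,0,0,0,0,72],[0,0,0,0,0,0,66],[0,0,0,0,0,0,58],[0,0,0,0,0,0,50],[0,0,0,0,0,0,50],[0,0,0,0,0,0,50],[0,0,0,0,0,0,50],[0,0,0,0,0,0,50],[0,0,-5,0,0,0,50],[0,0,-10,0,0,0,50]]
  ]
}}

```text
time_s: 4.15
eef_pos: [0.429, -0.0038, 0.0512]
eef_rot: [-0.0, 1.0, -0.0, -0.001]
wrist_force: [-0.1, 0.3, -3.5]
opening: 0.736
grasp_force: 64.9
```

Emit:
{"name": "jog_arm", "arguments": {
  "series": [
    [[0,0,-25,0,0,0,50],[0,0,-30,0,0,0,50],[0,0,-24,0,0,-0.07,50],[0,0,0,0,0,-0.065,50],[6,-14,0,0,0,0,50],[12,-27,0,0,0,0,50],[13,-30,0,0,0,0,50],[13,-30,0,0,0,0,50],[13,-30,0,0,0,0,50],[13,-30,0,0,0,0,50]]
  ]
}}

```text
time_s: 5.15
eef_pos: [0.4775, 0.1664, 0.1308]
eef_rot: [-0.0, 0.998, 0.067, -0.0]
wrist_force: [-0.1, -0.2, -3.2]
opening: 0.736
grasp_force: 65.3
```

Emit:
{"name": "jog_arm", "arguments": {
  "series": [
    [[13,-30,0,0,0,0,50],[12,-27,0,0,0,0,50],[8,-18,0,0,0,0,50],[4,-10,0,0,0,0,50],[0,0,0,0,0,0,50],[0,0,0,0,0,0,50],[0,0,0,0,0,0,50],[0,0,0,0,0,0,50],[0,0,0,0,0,0,50],[0,0,0,0,0,0,50]]
  ]
}}

```text
time_s: 6.15
eef_pos: [0.5029, 0.2536, 0.1304]
eef_rot: [0.0, 0.998, 0.067, 0.0]
wrist_force: [-0.2, 0.6, -2.7]
opening: 0.734
grasp_force: 65.4
```

```bash
python3 - <<'E'
from h import *
from bench import ctrl
go(502.6,254.5,55,7.7)
for n in("wrist","top"):
    c=ctrl.camera(n);np.savez(f"pics/{n}1.npz",**c);cv2.imwrite(f"pics/{n}1.png",c["frame"])
    W=cloud(c);S=W.reshape(-1,3)
    s=S[(abs(S[:,2]-.034)<.004)&(abs(S[:,0]-.46)<.12)&(abs(S[:,1]-.32)<.15)];print(n,len(s),cv2.minAreaRect((s[:,:2]*1000).astype(np.float32)))
E
```

```text
t 6.15 pos [502.9 253.6 130.4] yaw 7.68 down [ 0.  0. -1.] open 62.7 gf 65.4 F [-0.2  0.6 -2.7]
tool shift before turn [-0.2 -0.9 75.4] after turn [-0.2 -0.9 75.4] rotvec [ 0.     -0.0001 -0.0003]
wrist 5565 ((463.35943603515625, 318.7285461425781), (155.53408813476562, 239.35536193847656), 7.707098484039307)
top 484 ((460.2242736816406, 317.588134765625), (161.49684143066406, 239.70028686523438), 7.3580098152160645)
```

View pics/wrist1.png

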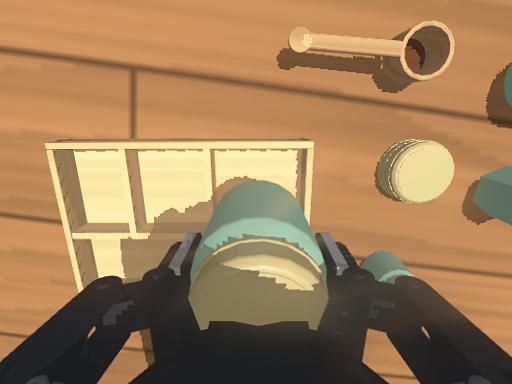

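The jar is held upright over the largest compartment, whose right wall is near u=310. Lowering it now.

Emit:
{"name": "jog_arm", "arguments": {
  "series": [
    [[0,-0.5,15,0,0,0,50],[0,0,20,0,0,0,50],[0,0,18,0,0,0,50],[0,0,12,0,0,0,50],[0,0,8,0,0,0,50],[0,0,6,0,0,0,50],[0,0,4,0,0,0,50],[0,0,2,0,0,0,50],[0,0,0,0,0,0,50],[0,0,0,0,0,0,50]]
  ]
}}

```text
time_s: 7.25
eef_pos: [0.5031, 0.2546, 0.0458]
eef_rot: [-0.0, 0.998, 0.067, 0.0]
wrist_force: [-0.4, 0.2, -3.0]
opening: 0.736
grasp_force: 65.4
```

Emit:
{"name": "jog_arm", "arguments": {
  "series": [
    [[0,0,1,0,0,0,50],[0,0,0.5,0,0,0,50],[0,0,0.5,0,0,0,50],[0,0,0,0,0,0,50],[0,0,0,0,0,0,50],[0,0,0,0,0,0,50],[0,0,0,0,0,0,50],[0,0,0,0,0,0,50],[0,0,0,0,0,0,50],[0,0,0,0,0,0,50]]
  ]
}}

```text
time_s: 8.25
eef_pos: [0.503, 0.2546, 0.0439]
eef_rot: [-0.0, 0.998, 0.067, 0.0]
wrist_force: [-2.4, -0.6, 5.5]
opening: 0.735
grasp_force: 65.8
```

Emit:
{"name": "jog_arm", "arguments": {
  "series": [
    [[0,0,0,0,0,0,66],[0,0,0,0,0,0,70],[0,0,0,0,0,0,74],[0,0,0,0,0,0,78],[0,0,0,0,0,0,78],[0,0,0,0,0,0,78],[0,0,-10,0,0,0,78],[0,0,-25,0,0,0,78],[0,0,-35,0,0,0,80],[0,0,-35,0,0,0,85]]
  ]
}}

```text
time_s: 9.25
eef_pos: [0.5024, 0.2544, 0.1498]
eef_rot: [0.0, 0.998, 0.067, -0.0]
wrist_force: [0.4, -0.5, 0.2]
opening: 0.995
grasp_force: 0.0
```

Emit:
{"name": "jog_arm", "arguments": {
  "series": [
    [[0,0,-35,0,0,0,85],[-9,30,-20,0,0,0,85],[-2,38,0,0,0,0.05,85],[0,38,0,0,0,0.05,85],[0,38,0,0,0,0,85],[0,38,0,0,0,0,85],[0,38,0,0,0,0,85],[0,20,0,0,0,0,85],[0,0,0,0,0,0,85],[0,0,0,0,0,0,85]]
  ]
}}

```text
time_s: 10.25
eef_pos: [0.5089, 0.0138, 0.2039]
eef_rot: [-0.0, 1.0, 0.017, 0.0]
wrist_force: [-0.1, -0.2, 0.0]
opening: 0.994
grasp_force: 0.0
```

```bash
python3 - <<'E'
from h import *
from bench import ctrl
go(530,1.5,180,2)
for n in("top","scene"):
    c=ctrl.camera(n);W=cloud(c);np.savez(f"pics/{n}2.npz",**c);S=W.reshape(-1,3)
    s=S[(abs(S[:,2]-.106)<.006)&(np.hypot(S[:,0]-.503,S[:,1]-.254)<.05)];print(n,len(s),s.mean(0))
    if n=="top":cv2.imwrite("pics/t2.png",c["frame"])
E
```

```text
t 10.25 pos [508.9  13.8 203.9] yaw 1.92 down [ 0.001  0.    -1.   ] open 84.9 gf 0.0 F [-0.1 -0.2  0. ]
tool shift before turn [20.6 13.  23.9] after turn [20.6 13.  23.9] rotvec [-0.0003 -0.0006 -0.0014]
top 455 [0.49929677 0.25232836 0.10416802]
scene 541 [0.50254971 0.25692956 0.1057828 ]
```

View pics/t2.png

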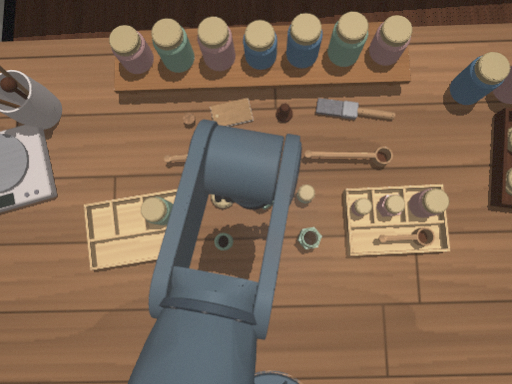

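The large jar stands in the right-hand (largest) compartment at (155,210), with its lid at z 0.105. Next is the hex jar.

Emit:
{"name": "jog_arm", "arguments": {
  "series": [
    [[10,6,0,0,0,0,85],[10.5,7,10,0,0,0,85],[0,0,30,0,0,0,85],[0,0,30,0,0,0,85],[0,0,30,0,0,0,85],[0,0,25,0,0,0,85],[0,0,25,0,0,0,80],[0,0,14,0,0,0,75],[0,0,10,0,0,0,70],[0,0,0,0,0,0,65]]
  ]
}}

```text
time_s: 11.35
eef_pos: [0.5294, 0.0019, 0.0283]
eef_rot: [-0.0, 1.0, 0.018, -0.001]
wrist_force: [0.0, -0.6, 1.0]
opening: 0.762
grasp_force: 0.0
```

Emit:
{"name": "jog_arm", "arguments": {
  "series": [
    [[0,0,0,0,0,0,56],[0,0,0,0,0,0,48],[0,0,0,0,0,0,40],[0,0,0,0,0,0,36],[0,0,0,0,0,0,36],[0,0,0,0,0,0,36],[0,0,0,0,0,0,36],[0,0,0,0,0,0,36],[0,0,-3,0,0,0,36],[0,0,-7,0,0,0,36]]
  ]
}}

```text
time_s: 12.35
eef_pos: [0.5291, 0.0018, 0.0391]
eef_rot: [-0.0, 1.0, 0.017, -0.001]
wrist_force: [-1.1, 0.1, -1.5]
opening: 0.548
grasp_force: 61.9
```

```bash
python3 - <<'E'
from h import *
o,m=pose()
a=np.radians(7.7);Rz=np.array([[np.cos(a),-np.sin(a)],[np.sin(a),np.cos(a)]])
C=np.array([460,319])
for n,p in(("hex",(34,14)),("mini",(34,84)),("slotmid",(-44,0))):print(n,C+Rz@p)
t=C+Rz@(34,14);go(t[0],t[1],120,7.7)
E
```

```text
t 12.35 pos [529.1   1.8  39.1] yaw 1.99 down [-0.001  0.    -1.   ] open 46.8 gf 61.9 F [-1.1  0.1 -1.5]
hex [491.81762219 337.4292951 ]
mini [482.43858922 406.79811908]
slotmid [416.39673921 313.10460784]
t 12.35 pos [529.1   1.8  39.1] yaw 1.99 down [-0.001  0.    -1.   ] open 46.8 gf 61.9 F [-1.1  0.1 -1.5]
tool shift before turn [ -25.7 -336.8  -80.7] after turn [   8.1 -337.6  -80.9] rotvec [-0.0005  0.0014 -0.0996]
```

Emit:
{"name": "jog_arm", "arguments": {
  "series": [
    [[0,0,-20,0,0,0,36],[0,0,-30,0,0,0,36],[0,0,-30,0,0,-0.05,36],[0,0,-30,0,0,-0.05,36],[0,-15,-16,0,0,0,36],[1,-25,0,0,0,0,36],[1,-33,0,0,0,0,36],[1,-33,0,0,0,0,36],[1,-33,0,0,0,0,36],[1,-33,0,0,0,0,36]]
  ]
}}

```text
time_s: 13.35
eef_pos: [0.5111, 0.174, 0.1656]
eef_rot: [-0.0, 0.998, 0.067, -0.0]
wrist_force: [1.0, -0.3, -2.2]
opening: 0.546
grasp_force: 62.1
```

Emit:
{"name": "jog_arm", "arguments": {
  "series": [
    [[1,-33,0,0,0,0,36],[1,-33,0,0,0,0,36],[1,-33,0,0,0,0,36],[0,-30,0,0,0,0,36],[0,-22,0,0,0,0,36],[0,-14,0,0,0,0,36],[0,0,0,0,0,0,36],[0,0,0,0,0,0,36],[0,0,0,0,0,0,36],[0,0,0,0,0,0,36]]
  ]
}}

```text
time_s: 14.35
eef_pos: [0.4928, 0.3355, 0.1653]
eef_rot: [0.0, 0.998, 0.067, -0.0]
wrist_force: [0.0, -0.4, -2.8]
opening: 0.548
grasp_force: 62.1
```

```bash
python3 - <<'E'
from h import *
from bench import ctrl
go(491.8,337.4,40,7.7)
c=ctrl.camera("wrist");cv2.imwrite("pics/w3.png",c["frame"])
E
```

```text
t 14.35 pos [492.8 335.5 165.3] yaw 7.64 down [-0. -0. -1.] open 46.8 gf 62.1 F [ 0.  -0.4 -2.8]
tool shift before turn [ -0.7  -2.  125.3] after turn [ -0.7  -2.  125.3] rotvec [ 0.0002  0.0001 -0.001 ]
```

View pics/w3.png

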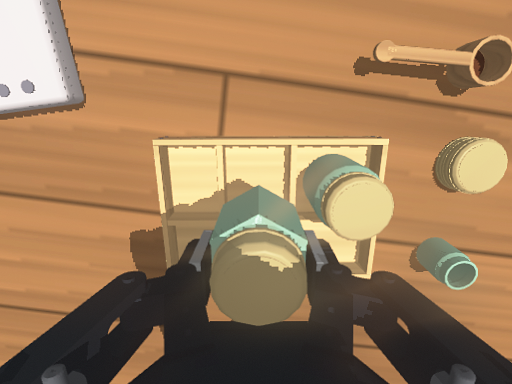

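The hex jar hangs upright above the middle compartment (walls at u≈222 and 290), with the large jar clear on its right. Lowering it.

Emit:
{"name": "jog_arm", "arguments": {
  "series": [
    [[-0.5,-2,15,0,0,0,36],[0,0,25,0,0,0,36],[0,0,25,0,0,0,36],[0,0,20,0,0,0,36],[0,0,16,0,0,0,36],[0,0,11,0,0,0,36],[0,0,8,0,0,0,36],[0,0,4,0,0,0,36],[0,0,2,0,0,0,36],[0,0,0,0,0,0,36]]
  ]
}}

```text
time_s: 15.4
eef_pos: [0.4921, 0.3387, 0.0397]
eef_rot: [-0.0, 0.998, 0.067, 0.0]
wrist_force: [-1.0, 1.3, -1.6]
opening: 0.548
grasp_force: 62.2
```

Emit:
{"name": "jog_arm", "arguments": {
  "series": [
    [[0,0,1,0,0,0,36],[0,0,0.5,0,0,0,36],[0,0,0.5,0,0,0,36],[0,0,0.5,0,0,0,36],[0,0,0,0,0,0,36],[0,0,0,0,0,0,36],[0,0,0,0,0,0,36],[0,0,0,0,0,0,36],[0,0,0,0,0,0,36],[0,0,0,0,0,0,36]]
  ]
}}

```text
time_s: 16.4
eef_pos: [0.4918, 0.3386, 0.0369]
eef_rot: [-0.0, 0.998, 0.067, 0.0]
wrist_force: [0.0, 1.3, 1.5]
opening: 0.543
grasp_force: 62.3
```

Emit:
{"name": "jog_arm", "arguments": {
  "series": [
    [[0,0,0,0,0,0,50],[0,0,0,0,0,0,54],[0,0,0,0,0,0,58],[0,0,0,0,0,0,60],[0,0,0,0,0,0,60],[0,0,0,0,0,0,60],[0,0,-10,0,0,0,60],[0,0,-25,0,0,0,60],[0,0,-35,0,0,0,60],[0,0,-40,0,0,0,70]]
  ]
}}

```text
time_s: 17.4
eef_pos: [0.4909, 0.3379, 0.1474]
eef_rot: [0.001, 0.998, 0.067, -0.001]
wrist_force: [1.9, -0.3, -0.9]
opening: 0.814
grasp_force: 0.0
```

Emit:
{"name": "jog_arm", "arguments": {
  "series": [
    [[0,0,-30,0,0,0,85],[-9,40,0,0,0,0,85],[-2,40,0,0,0,0.067,85],[0,40,0,0,0,0.067,85],[5,40,0,0,0,0,85],[7,40,0,0,0,0,85],[7,40,0,0,0,0,85],[7,40,0,0,0,0,85],[7,40,0,0,0,0,85],[7,40,0,0,0,0,85]]
  ]
}}

```text
time_s: 18.4
eef_pos: [0.5345, -0.024, 0.1777]
eef_rot: [0.0, 1.0, 0.0, 0.0]
wrist_force: [0.7, 0.2, -0.0]
opening: 0.992
grasp_force: 0.0
```

Emit:
{"name": "jog_arm", "arguments": {
  "series": [
    [[7,35,0,0,0,0,85],[7,25,0,0,0,0,85],[0,0,0,0,0,0,85],[0,0,0,0,0,0,85],[0,0,0,0,0,0,85],[0,0,0,0,0,0,85],[0,0,0,0,0,0,85],[0,0,0,0,0,0,85],[0,0,0,0,0,0,85],[0,0,0,0,0,0,85]]
  ]
}}

```text
time_s: 19.4
eef_pos: [0.5485, -0.0819, 0.1768]
eef_rot: [-0.0, 1.0, 0.001, -0.0]
wrist_force: [0.1, -0.1, -1.0]
opening: 0.992
grasp_force: 0.0
```

```bash
python3 - <<'E'
from h import *
from bench import ctrl
go(535.7,-100,28,0)
for n,h,p in(("scene",.080,(.492,.338)),("scene",.056,(.536,-.1)),("scene",.106,(.5,.2546)),("wrist",.056,(.536,-.1))):
    c=ctrl.camera(n);S=cloud(c).reshape(-1,3)
    s=S[(abs(S[:,2]-h)<.006)&(np.hypot(S[:,0]-p[0],S[:,1]-p[1])<.04)];print(n,len(s),s.mean(0) if len(s) else 0)
E
```

```text
t 19.4 pos [548.5 -81.9 176.8] yaw 0.06 down [-0.  0. -1.] open 84.7 gf 0.0 F [ 0.1 -0.1 -1. ]
tool shift before turn [-12.8  18.1 148.8] after turn [-12.8  18.1 148.8] rotvec [-0.      0.      0.0011]
scene 343 [0.49337445 0.34048771 0.07910153]
scene 188 [ 0.53725085 -0.09788129  0.05518101]
scene 534 [0.5024761  0.25667811 0.10584724]
wrist 1112 [ 0.53684669 -0.10261739  0.05655387]
```

Hex and large both read back at their targets. For the mini I'll turn the tool by 90° so the fingers close along the crate's x.

Emit:
{"name": "jog_arm", "arguments": {
  "series": [
    [[-6,9,0,0,0,0,85],[-7,9,0,0,0,0,85],[0,0,0,0,0,-0.14,85],[0,0,0,0,0,-0.14,85],[0,0,0,0,0,-0.14,85],[0,0,0,0,0,-0.14,85],[0,0,0,0,0,-0.14,85],[0,0,0,0,0,-0.14,85],[0,0,0,0,0,-0.14,85],[0,0,0,0,0,-0.14,85]]
  ]
}}

```text
time_s: 20.6
eef_pos: [0.5349, -0.101, 0.1768]
eef_rot: [-0.0, 0.846, 0.534, -0.0]
wrist_force: [-0.1, 0.6, -0.3]
opening: 0.992
grasp_force: 0.0
```

Emit:
{"name": "jog_arm", "arguments": {
  "series": [
    [[0,0,10,0,0,-0.14,80],[0,0,15,0,0,-0.14,75],[0,0,25,0,0,-0.14,70],[0,0,30,0,0,-0.03,66],[0,0,30,0,0,0,66],[0,0,20,0,0,0,66],[0,0,15,0,0,0,66],[0,0,7,0,0,0,66],[0,0,0,0,0,0,66],[0,0,0,0,0,0,66]]
  ]
}}

```text
time_s: 21.6
eef_pos: [0.5362, -0.1006, 0.0257]
eef_rot: [0.001, 0.707, 0.707, 0.0]
wrist_force: [-0.3, 0.1, 0.2]
opening: 0.773
grasp_force: 0.0
```

```bash
python3 -c "
from h import *
go(535.7,-100.5,24,90)"
```

```text
t 21.6 pos [ 536.2 -100.6   25.7] yaw 89.99 down [ 0.001 -0.001 -1.   ] open 66.0 gf 0.0 F [-0.3  0.1  0.2]
tool shift before turn [ 0.1 -0.5  1.7] after turn [ 0.1 -0.5  1.7] rotvec [ 0.0014  0.0006 -0.0001]
```

Emit:
{"name": "jog_arm", "arguments": {
  "series": [
    [[0,0,2,0,0,0,56],[0,0,0,0,0,0,46],[0,0,0,0,0,0,38],[0,0,0,0,0,0,32],[0,0,0,0,0,0,32],[0,0,0,0,0,0,32],[0,0,0,0,0,0,32],[0,0,0,0,0,0,32],[0,0,-5,0,0,0,32],[0,0,-15,0,0,0,32]]
  ]
}}

```text
time_s: 22.6
eef_pos: [0.5343, -0.0996, 0.0422]
eef_rot: [-0.001, 0.707, 0.707, -0.001]
wrist_force: [0.3, -0.5, -0.4]
opening: 0.456
grasp_force: 60.5
```

Emit:
{"name": "jog_arm", "arguments": {
  "series": [
    [[0,0,-25,0,0,0,32],[0,0,-30,0,0,-0.067,32],[0,0,-35,0,0,-0.067,32],[0,0,-31,0,0,0,32],[0,0,0,0,0,0,32],[0,0,0,0,0,0,32],[0,0,0,0,0,0,32],[0,0,0,0,0,0,32],[0,0,0,0,0,0,32],[0,0,0,0,0,0,32]]
  ]
}}

```text
time_s: 23.6
eef_pos: [0.5351, -0.1, 0.1629]
eef_rot: [-0.001, 0.658, 0.753, -0.0]
wrist_force: [-0.5, 0.2, -0.6]
opening: 0.46
grasp_force: 60.5
```

```bash
python3 -c "
from h import *
go(482.4,406.8,165,97.7)"
```

```text
t 23.6 pos [ 535.1 -100.   162.9] yaw 97.67 down [-0.002  0.001 -1.   ] open 39.3 gf 60.5 F [-0.5  0.2 -0.6]
tool shift before turn [509.3  15.5  -1.7] after turn [509.3  15.7  -2.1] rotvec [-0.0014 -0.0009 -0.0005]
```

Emit:
{"name": "jog_arm", "arguments": {
  "series": [
    [[15,0,-2,0,0,0,32],[30,1,0,0,0,0,32],[40,1,0,0,0,0,32],[40,2,0,0,0,0,32],[40,2,0,0,0,0,32],[40,2,0,0,0,0,32],[40,2,0,0,0,0,32],[40,1,0,0,0,0,32],[40,1,0,0,0,0,32],[40,1,0,0,0,0,32]]
  ]
}}

```text
time_s: 24.6
eef_pos: [0.4985, 0.2657, 0.1659]
eef_rot: [-0.0, 0.658, 0.753, 0.0]
wrist_force: [0.3, 0.3, -0.9]
opening: 0.456
grasp_force: 60.6
```

Emit:
{"name": "jog_arm", "arguments": {
  "series": [
    [[40,1,0,0,0,0,32],[40,1,0,0,0,0,32],[35,0,0,0,0,0,32],[20,0,0,0,0,0,32],[9,0,0,0,0,0,32],[0,0,0,0,0,0,32],[0,0,0,0,0,0,32],[0,0,0,0,0,0,32],[0,0,0,0,0,0,32],[0,0,0,0,0,0,32]]
  ]
}}

```text
time_s: 25.6
eef_pos: [0.4828, 0.4055, 0.1659]
eef_rot: [0.0, 0.659, 0.752, 0.0]
wrist_force: [0.1, 1.2, -0.8]
opening: 0.455
grasp_force: 60.6
```

```bash
python3 - <<'E'
from h import *
from bench import ctrl
go(482.4,406.8,30,97.7)
c=ctrl.camera("wrist");d=ctrl.camera("scene")["frame"][150:350,250:512]
cv2.imwrite("pics/w4.png",np.hstack([cv2.resize(c["frame"],(400,300)),cv2.resize(d,(393,300))]))
E
```

```text
t 25.6 pos [482.8 405.5 165.9] yaw 97.61 down [ 0. -0. -1.] open 38.9 gf 60.6 F [ 0.1  1.2 -0.8]
tool shift before turn [  1.3  -0.2 135.9] after turn [  1.3  -0.2 135.9] rotvec [ 0.0001  0.     -0.0016]
```

View pics/w4.png

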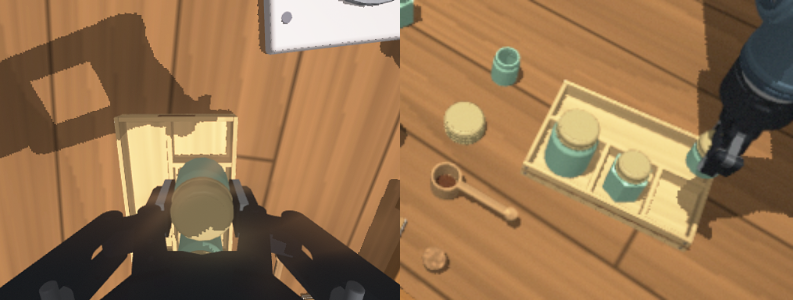

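The mini jar is held upright, and the large and hex jars stand in their compartments. Lowering the mini.

Emit:
{"name": "jog_arm", "arguments": {
  "series": [
    [[1,0,15,0,0,0,32],[0,0,25,0,0,0,32],[0,0,28,0,0,0,32],[0,0,25,0,0,0,32],[0,0,18,0,0,0,32],[0,0,10,0,0,0,32],[0,0,6,0,0,0,32],[0,0,4,0,0,0,32],[0,0,1,0,0,0,32],[0,0,0,0,0,0,32]]
  ]
}}

```text
time_s: 26.7
eef_pos: [0.4827, 0.4076, 0.0345]
eef_rot: [0.0, 0.658, 0.753, 0.001]
wrist_force: [-0.3, -0.8, -0.6]
opening: 0.457
grasp_force: 60.6
```

Emit:
{"name": "jog_arm", "arguments": {
  "series": [
    [[0,0,1,0,0,0,32],[0,0,0.5,0,0,0,32],[0,0,0.5,0,0,0,32],[0,0,0.5,0,0,0,32],[0,0,0,0,0,0,32],[0,0,0,0,0,0,32],[0,0,0,0,0,0,32],[0,0,0,0,0,0,32],[0,0,0,0,0,0,32],[0,0,0,0,0,0,32]]
  ]
}}

```text
time_s: 27.7
eef_pos: [0.4822, 0.4073, 0.0313]
eef_rot: [-0.0, 0.658, 0.753, -0.0]
wrist_force: [-0.8, -0.2, -0.7]
opening: 0.455
grasp_force: 60.6
```

Emit:
{"name": "jog_arm", "arguments": {
  "series": [
    [[0,0,0.5,0,0,0,32],[0,0,0,0,0,0,32],[0,0,0.5,0,0,0,32],[0,0,0,0,0,0,32],[0,0,0.5,0,0,0,32],[0,0,0,0,0,0,32],[0,0,0,0,0,0,32],[0,0,0,0,0,0,32],[0,0,0,0,0,0,32],[0,0,0,0,0,0,32]]
  ]
}}

```text
time_s: 28.7
eef_pos: [0.4823, 0.4073, 0.03]
eef_rot: [0.0, 0.658, 0.753, 0.0]
wrist_force: [-0.6, -0.6, 2.7]
opening: 0.458
grasp_force: 60.9
```

Emit:
{"name": "jog_arm", "arguments": {
  "series": [
    [[0,0,0,0,0,0,43],[0,0,0,0,0,0,45],[0,0,0,0,0,0,47],[0,0,0,0,0,0,48],[0,0,0,0,0,0,48],[0,0,0,0,0,0,48],[0,0,-5,0,0,0,48],[0,0,-10,0,0,0,48],[0,0,-20,0,0,0,50],[0,0,-30,0,0,0,60]]
  ]
}}

```text
time_s: 29.7
eef_pos: [0.4812, 0.4066, 0.0946]
eef_rot: [-0.0, 0.658, 0.753, -0.001]
wrist_force: [0.2, 0.2, 0.5]
opening: 0.701
grasp_force: 0.0
```

Emit:
{"name": "jog_arm", "arguments": {
  "series": [
    [[0,0,-35,0,0,0,60],[0,0,-35,0,0,0,50],[0,0,-15,0,0,0,40],[-20,-15,0,0,0,0,40],[-35,-30,0,0,0,0,40],[-35,-30,0,0,0,0,40],[-35,-30,0,0,0,0,40],[-20,-20,0,0,0,0,40],[-10,-5,0,0,0,0,40],[0,0,0,0,0,0,40]]
  ]
}}

```text
time_s: 30.7
eef_pos: [0.3743, 0.2357, 0.18]
eef_rot: [0.0, 0.659, 0.752, 0.0]
wrist_force: [0.7, 0.1, -0.1]
opening: 0.471
grasp_force: 0.0
```

```bash
python3 - <<'E'
from h import *
from bench import ctrl
pose()
for n,h,p in(("scene",.062,(.4823,.4073)),("scene",.080,(.492,.338)),("scene",.106,(.5,.2546))):
    c=ctrl.camera(n);S=cloud(c).reshape(-1,3)
    s=S[(abs(S[:,2]-h)<.006)&(np.hypot(S[:,0]-p[0],S[:,1]-p[1])<.04)];print(n,len(s),s.mean(0) if len(s) else 0)
for n in("wrist","scene"):
    c=ctrl.camera(n);cv2.imwrite(f"pics/{n}5.png",c["frame"])
    S=cloud(c).reshape(-1,3);s=S[(abs(S[:,2]-.036)<.005)&(np.hypot(S[:,0]-.641,S[:,1]-.181)<.085)]
    print(n,len(s),cv2.minAreaRect((s[:,:2]*1000).astype(np.float32)))
    P=s[:,:2]*1000
    hd=P[P[:,1]>186];k=np.polyfit(hd[:,1],hd[:,0],1);print("handle slope",k,"yaw",90-np.degrees(np.arctan(k[0])),"x at 190",np.polyval(k,190),"ymin/max",P[:,1].min(),P[:,1].max())
E
```

```text
t 30.7 pos [374.3 235.7 180. ] yaw 97.59 down [ 0.001  0.    -1.   ] open 40.2 gf 0.0 F [ 0.7  0.1 -0.1]
scene 293 [0.48452865 0.40740575 0.06139122]
scene 338 [0.49311823 0.34037018 0.07898303]
scene 538 [0.50235582 0.25682313 0.10596253]
wrist 1545 ((640.656005859375, 181.5336456298828), (130.22962951660156, 43.985931396484375), 86.83450317382812)
handle slope [-5.45165708e-02  6.43383891e+02] yaw 93.12048044943374 x at 190 633.0257427788308 ymin/max 116.29254054906377 247.14356756752744
scene 422 ((630.9938354492188, 182.20399475097656), (44.347862243652344, 130.11056518554688), 10.47014045715332)
handle slope [-5.10761780e-02  6.45893465e+02] yaw 92.92390859062158 x at 190 636.1889909487908 ymin/max 117.52231788809186 248.9242143607727
```

View pics/wrist5.png

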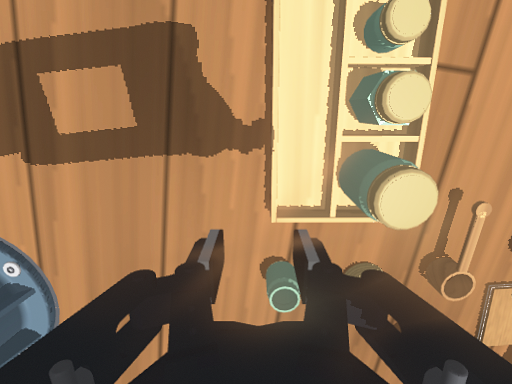

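All three jars stand upright in the crate, and the scoop's handle lies clear (wrist image (458,285) to (483,210)). Now to the scoop.

```bash
python3 -c "
from h import *
go(634.9,179.3,180,93)"
```

```text
t 30.95 pos [374.9 237.1 179.8] yaw 97.71 down [ 0.  0. -1.] open 40.3 gf 0.0 F [ 0.6  0.  -0.3]
tool shift before turn [-9.220e+01  2.499e+02 -1.000e-01] after turn [-7.130e+01  2.567e+02 -2.000e-01] rotvec [ 0.0002 -0.0002  0.0822]
```

Emit:
{"name": "jog_arm", "arguments": {
  "series": [
    [[0,0,0,0,0,0.082,40],[-4,15,0,0,0,0,40],[-10,35,0,0,0,0,40],[-11,40,0,0,0,0,40],[-11,40,0,0,0,0,40],[-11,40,0,0,0,0,40],[-11,40,0,0,0,0,40],[-9,30,0,0,0,0,40],[-4,17,0,0,0,0,40],[0,0,0,0,0,0,40]]
  ]
}}

```text
time_s: 31.95
eef_pos: [0.6374, 0.1775, 0.1786]
eef_rot: [0.0, 0.688, 0.725, 0.0]
wrist_force: [-1.0, -0.9, -0.0]
opening: 0.468
grasp_force: 0.0
```

Emit:
{"name": "jog_arm", "arguments": {
  "series": [
    [[0,0,10,0,0,0,40],[0,0,20,0,0,0,40],[0,0,30,0,0,0,40],[0,0,20,0,0,0,40],[0,0,10,0,0,0,40],[0,0,0,0,0,0,40],[0,0,0,0,0,0,40],[0,0,0,0,0,0,40],[0,0,0,0,0,0,40],[0,0,0,0,0,0,40]]
  ]
}}

```text
time_s: 32.95
eef_pos: [0.635, 0.1789, 0.0908]
eef_rot: [0.001, 0.688, 0.725, 0.001]
wrist_force: [0.1, 0.3, -0.3]
opening: 0.47
grasp_force: 0.0
```

```bash
python3 - <<'E'
from h import *
from bench import ctrl
go(634.9,179.3,22,93)
c=ctrl.camera("wrist");cv2.imwrite("pics/w6.png",c["frame"])
S=cloud(c).reshape(-1,3);s=S[(abs(S[:,2]-.036)<.005)&(np.hypot(S[:,0]-.641,S[:,1]-.181)<.085)]*1000
print(len(s),s.min(0),s.max(0))
for a in range(160,245,15):
    q=s[abs(s[:,1]-a)<4]
    if len(q):print(a,len(q),np.ptp(q[:,0]),(q[:,0].min()+q[:,0].max())/2)
E
```

```text
t 32.95 pos [635.  178.9  90.8] yaw 92.98 down [ 0.002  0.    -1.   ] open 40.1 gf 0.0 F [ 0.1  0.3 -0.3]
tool shift before turn [ 0.4 -0.2 68.8] after turn [ 0.4 -0.1 68.8] rotvec [ 0.0016 -0.0001 -0.0003]
2949 [617.31364441 115.85224633  31.00378252] [660.61913468 246.27754972  40.92386533]
160 190 18.685650790850218 638.7441464785732
175 154 12.045486616385688 636.8851980323425
190 161 11.81359498622578 636.0966644710874
205 167 12.318071051022912 634.8861780676132
220 185 12.060856150971858 634.0820010599012
235 269 17.136057109662147 633.106749017729
```

View pics/w6.png

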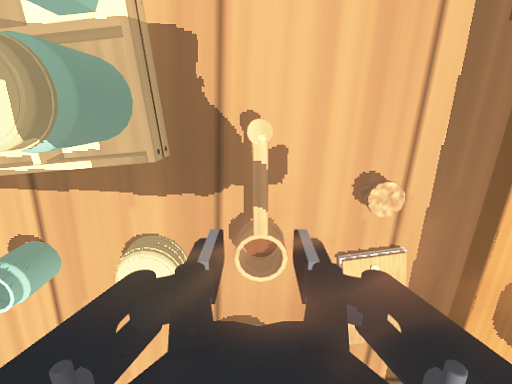

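The handle runs straight between the fingers ((260,130) to (262,240)), its axis 1–1.5 mm to +x of the TCP. Descending and gripping.

Emit:
{"name": "jog_arm", "arguments": {
  "series": [
    [[1,1.3,10,0,0,0,40],[0,0,20,0,0,-0.01,40],[0,0,20,0,0,0,40],[0,0,12,0,0,0,40],[0,0,7,0,0,0,40],[0,0,0,0,0,0,34],[0,0,0,0,0,0,28],[0,0,0,0,0,0,22],[0,0,0,0,0,0,16],[0,0,0,0,0,0,10]]
  ]
}}

```text
time_s: 34.0
eef_pos: [0.6364, 0.18, 0.0217]
eef_rot: [0.0, 0.685, 0.729, 0.001]
wrist_force: [-0.6, 0.5, 1.7]
opening: 0.129
grasp_force: 39.9
```

Emit:
{"name": "jog_arm", "arguments": {
  "series": [
    [[0,0,0,0,0,0,5],[0,0,0,0,0,0,3],[0,0,0,0,0,0,3],[0,0,0,0,0,0,3],[0,0,0,0,0,0,3],[0,0,-3,0,0,0,3],[0,0,-10,0,0,0,3],[0,0,-15,0,0,0,3],[0,0,-10,0,0,0,3],[0,0,0,0,0,0,3]]
  ]
}}

```text
time_s: 35.0
eef_pos: [0.6376, 0.18, 0.0618]
eef_rot: [0.002, 0.685, 0.729, 0.002]
wrist_force: [0.5, -0.1, -0.1]
opening: 0.117
grasp_force: 58.5
```

```bash
python3 - <<'E'
from h import *
from bench import ctrl
a=np.radians(7.7);Rz=np.array([[np.cos(a),-np.sin(a)],[np.sin(a),np.cos(a)]])
t=np.array([460,319])+Rz@(-44,-4);print(t)
go(t[0],t[1],160,97.2)
c=ctrl.camera("scene");cv2.imwrite("pics/s7.png",cv2.resize(c["frame"][130:384,180:512],None,fx=2.2,fy=2.2))
E
```

```text
[416.93268395 309.14067504]
t 35.0 pos [637.6 180.   61.8] yaw 93.55 down [ 0.005  0.    -1.   ] open 10.0 gf 58.5 F [ 0.5 -0.1 -0.1]
tool shift before turn [ 142.6 -211.8  -99.2] after turn [ 155.8 -202.7  -98.2] rotvec [ 0.0046  0.     -0.0637]
```

View pics/s7.png

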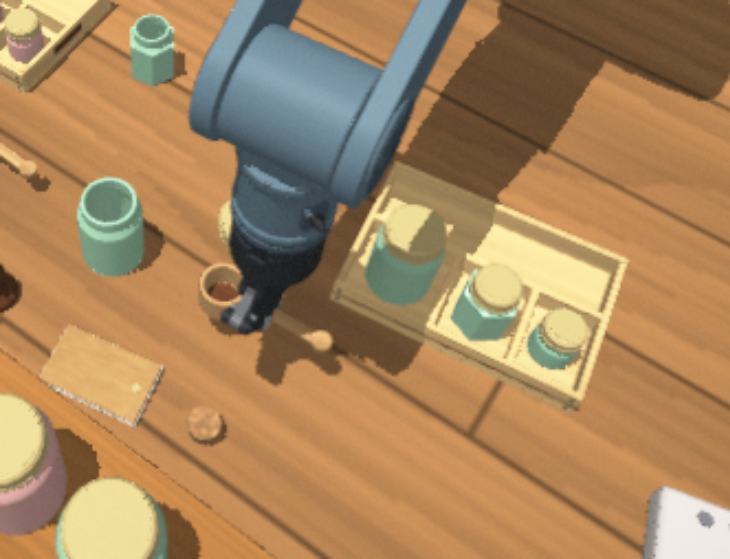

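The scoop is lifted level and all jars are upright. Carrying it high over the jars to the slot.

Emit:
{"name": "jog_arm", "arguments": {
  "series": [
    [[0,0,-25,0,0,0,3],[0,0,-35,0,0,-0.032,3],[0,0,-30,0,0,-0.032,3],[0,0,-18,0,0,0,3],[10,-13,0,0,0,0,3],[18,-24,0,0,0,0,3],[24,-31,0,0,0,0,3],[24,-31,0,0,0,0,3],[24,-31,0,0,0,0,3],[22,-29,0,0,0,0,3]]
  ]
}}

```text
time_s: 36.05
eef_pos: [0.4607, 0.2814, 0.1662]
eef_rot: [-0.0, 0.661, 0.75, -0.0]
wrist_force: [0.4, 0.6, -0.6]
opening: 0.121
grasp_force: 58.6
```

Emit:
{"name": "jog_arm", "arguments": {
  "series": [
    [[18,-24,0,0,0,0,3],[11,-14,0,0,0,0,3],[4,-6,0,0,0,0,3],[0,0,0,0,0,0,3],[0,0,0,0,0,0,3],[0,0,0,0,0,0,3],[0,0,0,0,0,0,3],[0,0,0,0,0,0,3],[0,0,0,0,0,0,3],[0,0,0,0,0,0,3]]
  ]
}}

```text
time_s: 37.05
eef_pos: [0.4149, 0.308, 0.1667]
eef_rot: [-0.0, 0.661, 0.75, -0.0]
wrist_force: [-0.5, 0.2, -0.2]
opening: 0.123
grasp_force: 58.6
```

```bash
python3 - <<'E'
from h import *
from bench import ctrl
go(416.9,309.1,28,97.5)
c=ctrl.camera("wrist");cv2.imwrite("pics/w8.png",c["frame"])
E
```

```text
t 37.05 pos [414.9 308.  166.7] yaw 97.21 down [-0. -0. -1.] open 10.5 gf 58.6 F [-0.5  0.2 -0.2]
tool shift before turn [  0.9   2.1 138.7] after turn [  0.8   2.1 138.7] rotvec [-0.0001  0.     -0.0051]
```

View pics/w8.png

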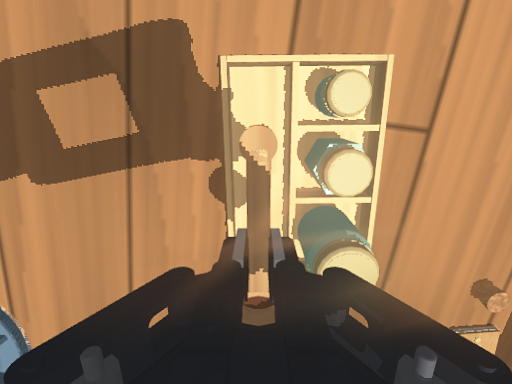

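The scoop is level and in line with the slot (handle at u≈258, slot u≈230–290). Lowering it.

Emit:
{"name": "jog_arm", "arguments": {
  "series": [
    [[1,2,15,0,0,0,3],[0,0,25,0,0,0,3],[0,0,28,0,0,0,3],[0,0,25,0,0,0,3],[0,0,18,0,0,0,3],[0,0,11,0,0,0,3],[0,0,7,0,0,0,3],[0,0,4,0,0,0,3],[0,0,2,0,0,0,3],[0,0,0,0,0,0,3]]
  ]
}}

```text
time_s: 38.1
eef_pos: [0.4171, 0.3095, 0.0323]
eef_rot: [0.0, 0.661, 0.75, 0.0]
wrist_force: [0.4, -0.1, -1.2]
opening: 0.118
grasp_force: 58.6
```

Emit:
{"name": "jog_arm", "arguments": {
  "series": [
    [[0,0,1,0,0,0,3],[0,0,0.5,0,0,0,3],[0,0,0.5,0,0,0,3],[0,0,0.5,0,0,0,3],[0,0,0,0,0,0,3],[0,0,0,0,0,0,3],[0,0,0,0,0,0,3],[0,0,0,0,0,0,3],[0,0,0,0,0,0,3],[0,0,0,0,0,0,3]]
  ]
}}

```text
time_s: 39.1
eef_pos: [0.4167, 0.3094, 0.0293]
eef_rot: [-0.0, 0.661, 0.75, 0.0]
wrist_force: [0.5, 0.3, -0.2]
opening: 0.124
grasp_force: 58.6
```

Emit:
{"name": "jog_arm", "arguments": {
  "series": [
    [[0,0,0.5,0,0,0,3],[0,0,0,0,0,0,3],[0,0,0.5,0,0,0,3],[0,0,0,0,0,0,3],[0,0,0.5,0,0,0,3],[0,0,0,0,0,0,3],[0,0,0,0,0,0,3],[0,0,0,0,0,0,3],[0,0,0,0,0,0,3],[0,0,0,0,0,0,3]]
  ]
}}

```text
time_s: 40.1
eef_pos: [0.4168, 0.3094, 0.0279]
eef_rot: [0.0, 0.661, 0.75, 0.0]
wrist_force: [-0.8, 0.2, 1.4]
opening: 0.12
grasp_force: 58.7
```

Contact. Opening gently to 24 mm and rising straight up.

Emit:
{"name": "jog_arm", "arguments": {
  "series": [
    [[0,0,0,0,0,0,14],[0,0,0,0,0,0,18],[0,0,0,0,0,0,22],[0,0,0,0,0,0,24],[0,0,0,0,0,0,24],[0,0,0,0,0,0,24],[0,0,-5,0,0,0,24],[0,0,-15,0,0,0,24],[0,0,-25,0,0,0,24],[0,0,-35,0,0,0,24]]
  ]
}}

```text
time_s: 41.1
eef_pos: [0.4153, 0.3087, 0.1074]
eef_rot: [-0.001, 0.661, 0.75, -0.002]
wrist_force: [0.1, 0.9, 0.3]
opening: 0.282
grasp_force: 0.0
```

Emit:
{"name": "jog_arm", "arguments": {
  "series": [
    [[0,0,-35,0,0,0,24],[0,0,-30,0,0,0,24],[-20,0,0,0,0,0,24],[-35,0,0,0,0,0,24],[-35,0,0,0,0,0,24],[-35,0,0,0,0,0,24],[-35,0,0,0,0,0,24],[-35,0,0,0,0,0,24],[-30,0,0,0,0,0,24],[-15,0,0,0,0,0,24]]
  ]
}}

```text
time_s: 42.1
eef_pos: [0.4471, 0.0691, 0.1733]
eef_rot: [0.001, 0.662, 0.75, 0.0]
wrist_force: [-0.2, 0.5, 0.3]
opening: 0.276
grasp_force: 0.0
```

```bash
python3 - <<'E'
from h import *
from bench import ctrl
pose()
c=ctrl.camera("scene");d=ctrl.camera("top")
S=cloud(c).reshape(-1,3)
for h,p in((.062,(.4823,.4073)),(.080,(.492,.338)),(.106,(.5,.2546))):
    s=S[(abs(S[:,2]-h)<.006)&(np.hypot(S[:,0]-p[0],S[:,1]-p[1])<.04)];print(len(s),s.mean(0))
s=S[(abs(S[:,2]-.0415)<.004)&(np.hypot(S[:,0]-.4164,S[:,1]-.313)<.085)&(abs(S[:,0]-.417)<.035)];print(len(s),cv2.minAreaRect((s[:,:2]*1000).astype(np.float32)))
cv2.imwrite("pics/f.png",np.hstack([cv2.resize(c["frame"][180:330,250:500],(400,240)),cv2.resize(d["frame"][130:280,70:320],(400,240))]))
E
```

```text
t 42.1 pos [447.1  69.1 173.3] yaw 97.11 down [ 0.001 -0.001 -1.   ] open 23.6 gf 0.0 F [-0.2  0.5  0.3]
288 [0.48435749 0.40727169 0.06147386]
343 [0.49326474 0.3406926  0.0790873 ]
541 [0.50254805 0.25690478 0.10577361]
329 ((421.75750732421875, 313.6983642578125), (42.43578338623047, 130.5021514892578), 0.0800136998295784)
```

View pics/f.png

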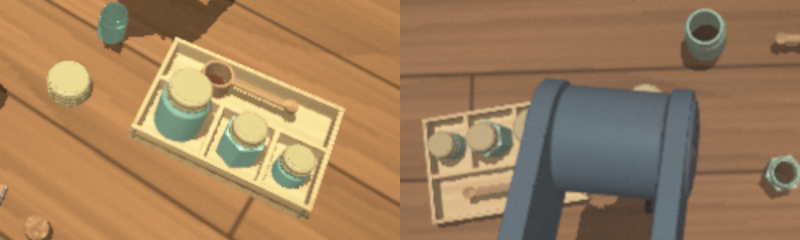

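The crate holds the large, hex and mini jars upright with lids at the right heights. The scoop lies mouth up along the slot, the look-alikes haven't moved, and the arm is clear.

```bash
python3 -c "
from bench import ctrl
print(ctrl.hand_in())"
```

```text
the job is handed in; nothing more can be done
None
```

The gift set is packed and handed in at about 42 s: the large, six-sided and mini jars stand upright in their compartments, the short scoop is mouth up along the slot, and the look-alikes were left where they stood; hand-in returned no verdict.

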